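# Eject a used pipette tip with the two-stage trigger

## Task

Without squeezing the trigger, swing the dispenser's head round on its column until the used blue tip hangs over the middle of the red discard jar. Then squeeze the orange trigger towards the black grip bar up to its first stop and pause there for a second with the tip still on, squeeze on past that pressure point right to the second stop so that the tip drops into the red jar, and let go so that the trigger springs back. Leave both jars standing where they are and do not disturb the tube rack, the dishes or the bottle.

Things in the scene. Friction and masses are not known exactly. Their poses are not given: they have to be found in the camera images.
- stand: Fixed stand of the dispenser: grey round foot 100 mm across and 16 mm high, steel column 32 mm across. Origin at the centre of the foot's underside, on the column's vertical axis, about which the head swivels. The head starts with its nozzle on the stand's +y axis.
- head (a joint): Swivel angle of the white head on the column, rad; 0 at the start, positive anticlockwise from above, range -0.9 to 0.9. Light friction (0.3 N m, about 2 N at the knob): it stays where it is left, and a push on the trigger alone just swings the head. Grip bar and trigger stick out opposite the nozzle and swing with it.
- nozzle (a point): Centre of the nozzle's underside, 145 mm from the column axis, 213 mm above the bench, the tip hangs straight below it. Axes are the head's: y points from column to nozzle, z up, x across (the trigger lies on the -x side of the grip bar).
- swing_knob (a point): Centre of the upright black round knob on top of the nozzle, 22 mm across and 50 mm high (248 to 298 mm above the bench), for swinging the head; it stands on a white round cap 48 mm across. Axes as the nozzle's.
- grip_bar (a point): Point on the centre line of the fixed black grip bar, 130 mm from the column axis along the head's -y and 15 mm along its +x, 220 mm above the bench. The bar is level, 18 mm thick and 24 mm high with upright flat sides, runs along the head's y from 30 to 170 mm from the column, and belongs to the head.
- trigger_pad (a point): Point on the centre line of the level orange trigger bar (14 mm thick, 24 mm high, 140 mm long), 100 mm from its upright pivot, beside grip_bar in the same plane, 220 mm up; moves with the trigger. At rest 38 to 48 mm from grip_bar along the head's -x (its reach is adjustable): 54 to 64 mm over both bars. Nothing lies below them: both can be pinched together from above.
- first_stage (a joint): Trigger's first-stage travel, rad: 0 released, 0.08 at the first stop (8 mm at the pad). A light spring: about 3 N at the start to 6 or 7 N just before the stop, squeezed at the pad.
- second_stage (a joint): Trigger's further travel past the first stop, rad: 0 until the squeeze at the pad exceeds the pressure point of 12 to 15 N, 0.12 at the second stop (another 12 mm at the pad, 17 to 21 N; then solid). It swings a steel fork from under the tip's collar; the tip falls shortly before the second stop. Both stages spring back.
- tip_center (a point): Centre (half-way up) of the used blue pipette tip, 122 mm long, 16 mm thick, with a white collar 29 mm across on its top 25 mm. Loose, about 30 g; hangs by the collar on the steel fork under the nozzle, its lower end 116 mm above the bench.
- discard_jar_in (a point): Centre of the inner floor of the red discard jar: loose, open, upright, 100 mm across, 90 mm high, wall 4 mm, 0.6 kg. It stands within 15 mm of the circle that the nozzle sweeps, on one side or the other of the head's start.
- clean_jar_in (a point): The same for the white clean jar, equal in size, on the other side: no tip goes in there.
- tube_rack: Wooden rack 70 x 180 mm with ten brown-stoppered test tubes, 142 mm high; bystander. Origin under its centre.
- dish_stack: Stack of four clear Petri dishes, 90 mm across, 58 mm high; bystander. Origin under its centre.
- stain_bottle: Amber bottle 60 mm across, 140 mm high; bystander. Origin under its centre.
Not all that is in view belongs to the job. What is meant by the part that bears discard_jar_in is not green, pink or turquoise, and is the larger of those in its own colour.

How it is judged:
By the outcome, as a careful person would: the job done as asked, in the order asked, and still so for the second after the job is handed in, with the robot touching nothing.
It also fails if it takes over 51 s, if anything falls off the work surface, if the arm or the gripper's body presses on something with over 40 N, if the wrist force passes 120 N, or if a joint passes its speed limit or range.

## Robot

A 7-joint arm with a two-finger parallel gripper is mounted at the origin on the work surface. World frame = base frame: x ahead of the robot, y to its left, z up, the work surface at z = 0. Lengths are in mm, angles in rad, forces in N, time in s.
With the tool pointing down it reaches from about 400 to 875 mm from the base axis. Payload 4.4 kg.
Tool frame: the origin (TCP) lies between the finger pads; the fingertips stand ctrl.tcp_to_tips ahead of it and the grasp point (between the pads) lies 8 mm behind it (ctrl.tcp_to_tips is the distance from the TCP to the fingertips, in mm); z points along the fingers, y is the direction in which the jaws open and shut (so a half turn about z gives the same grasp; the last joint's range is limited). The gripper opens to 85 mm and grips with 20 to 120 N. Pads are 22 mm wide; open, the fingers measure 114 mm over their backs; the gripper's body (76 mm by 85 mm) begins 54 mm behind the grasp point. The pads swing forward as they close: fully open they stand 13 mm farther back than shut.
Start: joints at [-1.218, 0.628, 0.038, 1.517, -0.027, 0.996, -0.02], TCP at [264.311, 593.85, 242.313] pointing down, gripper open.
Joint ranges: [-3.06, 3.06], [-0.37, 2.12], [-1.25, 1.32], [0.18, 2.47], [-1.1, 4.24], [0.23, 1.98], [-2.94, 2.94]. Speed limits (rad/s): [2.57, 2.57, 3.14, 3.14, 3.14, 3.14, 3.14].

## Interface

Orientations are given as [roll, pitch, yaw] about the fixed x, y, z axes, in that order (R = Rz(yaw) Ry(pitch) Rx(roll)).
In Python, from cell import ctrl gives the robot as it stands.
- The arm moves only by the tool send_rows, never from a script. Its argument "rows" is a list of rows, each an object of numbers: "x", "y", "z": the shift along the world's x, y, z in cm; "roll": the turn about the world's z in degrees; "claw": the closure, from 0 (fully open) to 1 (shut). A call has 1 to 5 rows; each row is the pose to reach, as a shift and turn from the pose commanded when the call began; what a row does not reach only later rows make up. A row lasts 1/12 s, in which the tool goes at most 41.7 mm and 7.16 degrees, less where a joint would pass 70% of its speed; a pose out of reach is approached as far as the arm can. A call with a gripper value outside its range is refused whole. The fingers move at their own pace and stop on an object; the grip force is fixed at half the most. Time passes only in rows, so rows that repeat a pose let the fingers close. It gives the time, the measured TCP pose, the force and the opening at its end, in the units of the state.
- ctrl.read_state(): the state, without advancing time (a new reading comes with each control period).
- ctrl.get_image(name): name is "scene" or "top" or "wrist"; returns (picture, depth): 420x560x3 uint8, blue, green, red; 420x560 float32, mm along the optical axis (not along the pixel's ray), 0 where there is no reading.
- ctrl.get_calibration(name): a dict with "intrinsics" (3x3 intrinsics, pixels), "dist_coeffs" ([k1, k2, p1, p2, k3] as OpenCV has them; the pictures are not rectified), "T" (4x4, takes a point from camera to world coordinates). Camera axes: x right, y down, z forward; pixel columns grow to the right and rows downward; lengths in mm; the calibration is good to about 2 mm. A picture is of the moment at which its call begins: read the wrist's pose just before it. get_calibration takes no time and is no camera call; for the wrist camera it gives the pose at the moment of the call.
- ctrl.finish_job(): hands the job in, once; it reports no verdict.
Trained networks look in the newest picture that a camera, given by its name, has taken for a name from the list of things; names that differ only in an ending like _2 or _b are one class to them, and where a whole thing is asked for, a point or a joint stands for the part that bears it (a point fixed in the world has none). Each returns a list of dicts, best first, with "confidence" (0 to 1); they miss things now and then, are a little off and sometimes report something else, mostly with a low value. They report only what shows in the picture. A call takes as long as a camera call. They do not tell look-alikes from the thing itself.
- ctrl.recognise(camera, query): "uv" ([column, row] in pixels, amid what is visible of it).
- ctrl.regions_of(camera, query): "region" (420x560 bool, what is visible of it) and "uv" ([column, row] in pixels, amid what is visible of it).
- ctrl.place_of(camera, query): "uv" ([column, row] in pixels: a listed point, or the origin of a listed thing).
The state is a dict: "clock": time; "qpos": joint angles; "qd": joint speeds; "tau": joint torques, N m; "eef_pos": TCP position; "tool_rot": TCP orientation; "force": force on the tool from outside, world axes, zero at the start; "torque": the same for the moment, N m; "width": finger opening in mm.
Only numpy, scipy, OpenCV 4.12 (cv2) and the standard library are available. Lean on these libraries where they do the work, as an engineer would, in place of code of your own. Each camera call takes 0.05 s, during which the arm holds its last target. There are 200 camera calls.

## Working session

There is one attempt and no reset: what is moved stays moved. The work goes in short steps, Python scripts to look and compute and a tool call to move; the robot and the scene stay as the last step left them, time stands still between calls to the robot, and variables do not carry over. Pictures are saved under pics/ and viewed, on a budget of 10 in all, crops included, one or two more only if the job needs it, and the job is handed in when it is done.

Besides the shell and the picture viewer there is one more tool, called as name(argument=value, ...) on one line, values as JSON. send_rows: Moves the arm, as the interface text tells. Its arguments: {"type":"object","properties":{"rows":{"type":"array"}},"required":["rows"]}

```bash
ls; mkdir -p pics; cat > h.py <<'E'
import numpy as np, cv2
from cell import ctrl
def world(cam,uv,depth=None,z=None):
    c=ctrl.get_calibration(cam);K=np.array(c["intrinsics"],float);T=np.array(c["T"],float)
    p=cv2.undistortPoints(np.array([[uv]],float),K,np.array(c["dist_coeffs"],float))[0,0]
    r=np.array([p[0],p[1],1.])
    if depth is None:
        d=T[:3,:3]@r; s=(z-T[2,3])/d[2]; return T[:3,3]+s*d
    return T[:3,:3]@(r*depth)+T[:3,3]
E
python3 - <<'E'
from h import *
s=ctrl.read_state();print(s, ctrl.tcp_to_tips)
ims=[]
for n in ("scene","top"):
    im,d=ctrl.get_image(n);cv2.imwrite(f"pics/{n}0.png",im);np.save(f"{n}0.npy",d)
    for q in ("stand","nozzle","swing_knob","grip_bar","trigger_pad","tip_center","discard_jar_in","clean_jar_in","tube_rack","dish_stack","stain_bottle"):
        for r in ctrl.place_of(n,q)[:4]:
            if r["confidence"]<.2: continue
            u,v=map(int,np.round(r["uv"])); print(n,q,[u,v],round(r["confidence"],2),np.round(world(n,r["uv"],d[min(v,419),min(u,559)])))
    print(ctrl.get_calibration(n)["T"])
E
```

```text
pics
{'clock': 0.0, 'qpos': array([-1.21781662,  0.62935481,  0.03841436,  1.51835865, -0.02698467,
        0.99630083, -0.02000399]), 'qd': array([-0.00086442,  0.00072198,  0.00139043,  0.00081106, -0.00047366,
       -0.00019275,  0.00041267]), 'tau': array([ 1.21735051e-03, -5.63420641e+01,  1.22640934e+00, -1.93448746e+01,
        1.09544961e-02,  1.04330099e-02,  7.35781441e-06]), 'eef_pos': array([264.03786649, 593.29815443, 241.38593561]), 'tool_rot': array([-3.13968839e+00,  2.21008864e-05,  2.72283985e+00]), 'force': array([ 0.40332036, -0.35520704,  0.77854804]), 'torque': array([ 0.00190188,  0.03147499, -0.01985488]), 'width': 85.21413401230848} 11.0
scene stand [276, 256] 0.55 [665.  93.  90.]
scene nozzle [313, 214] 0.86 [599. 161. 240.]
scene swing_knob [316, 199] 0.58 [585. 154. 277.]
scene grip_bar [249, 175] 0.85 [ 617. -119.  230.]
scene trigger_pad [263, 168] 0.49 [ 436. -320.  105.]
scene tip_center [315, 229] 0.54 [577. 150. 180.]
scene discard_jar_in [246, 273] 0.87 [729.  38.  21.]
scene discard_jar_in [286, 285] 0.85 [686. 169.  50.]
scene discard_jar_in [30
[... 967 characters left out ...]
3] 0.92 [719.   5.   6.]
top discard_jar_in [197, 171] 0.81 [707. 279.   5.]
top discard_jar_in [357, 192] 0.74 [ 723. -166.    5.]
top discard_jar_in [253, 145] 0.69 [807. 140.   5.]
top clean_jar_in [237, 247] 0.59 [518. 125.   4.]
top tube_rack [154, 266] 0.72 [431. 316.  55.]
top tube_rack [423, 248] 0.65 [ 591. -337.   75.]
top dish_stack [156, 264] 0.68 [437. 312.  56.]
top stain_bottle [406, 315] 0.66 [ 422. -308.   94.]
[[ 1.73828202e-01 -9.63617836e-01  2.03037981e-01  4.43118346e+02]
 [-9.84773860e-01 -1.69663935e-01  3.78760420e-02 -1.35303659e+01]
 [-2.04980686e-03 -2.06530420e-01 -9.78438033e-01  1.00904767e+03]
 [ 0.00000000e+00  0.00000000e+00  0.00000000e+00  1.00000000e+00]]
```

View pics/top0.png

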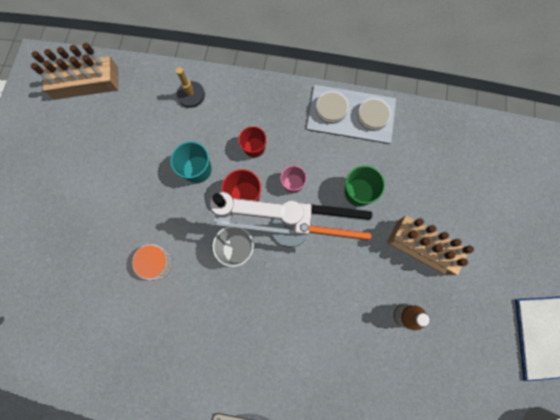

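View pics/scene0.png

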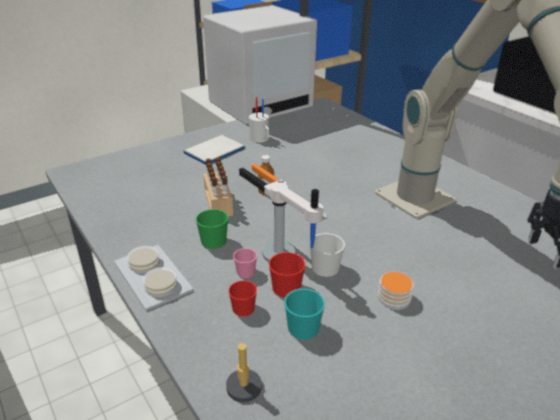

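The larger red jar is at top (241,187) and scene (287,275). The smaller red one, at top (253,141) and scene (243,298), is the decoy. The green, pink and turquoise ones are ruled out by colour. Next I measure the geometry from the depth clouds.

```bash
cat > cloud.py <<'E'
from h import *
def cloud(n,im,d):
    c=ctrl.get_calibration(n);K=np.array(c["intrinsics"],float);T=np.array(c["T"],float)
    v,u=np.nonzero(d>0)
    p=cv2.undistortPoints(np.stack([u,v],1).astype(float)[:,None],K,np.array(c["dist_coeffs"],float))[:,0]
    z=d[v,u].astype(float);P=np.c_[p*z[:,None],z]@T[:3,:3].T+T[:3,3]
    return P,cv2.cvtColor(im,cv2.COLOR_BGR2HSV)[v,u].astype(int),np.c_[u,v]
def circ(P,r=None):
    from scipy.optimize import least_squares
    f=(lambda x:np.hypot(*(P-x[:2]).T)-(r or x[2]))
    x0=np.r_[P.mean(0),30]
    return least_squares(f,x0 if r is None else x0[:2],loss="soft_l1",f_scale=2).x
E
python3 - <<'E'
from cloud import *
for n in("scene","top"):
    P,H,uv=cloud(n,cv2.imread(f"pics/{n}0.png"),np.load(f"{n}0.npy"))
    h,s,v=H.T;x,y,z=P.T
    near=(abs(x-600)<170)&(abs(y)<240)
    def show(name,m):
        Q=P[m&near]
        if len(Q)<4: print(n,name,len(Q));return
        c=np.median(Q,0);w,V=np.linalg.eigh(np.cov(Q[:,:2].T))
        print(n,name,len(Q),"med",c.round(1),"min",np.percentile(Q,3,0).round(),"max",np.percentile(Q,97,0).round(),"dir",V[:,1].round(3),"std",np.sqrt(w).round(1))
    show("trig",(h<18)&(h>4)&(s>120)&(z>200)&(z<240))
    show("grip",(v<60)&(z>200)&(z<245)&(y<-40))
    show("gripside/top",(v<60)&(z>229)&(z<240)&(y<-40))
    show("knobtop",(v<70)&(z>288)); show("knob",(v<70)&(z>252)&(y>50))
    show("white",(s<50)&(v>130)&(z>215)&(z<265))
    show("blue",(h>100)&(h<130)&(s>120)&(z>100))
    show("column",(z>30)&(z<190)&(abs(y)<40)&(s<70)&near)
    m=((h<6)|(h>174))&(s>120)&near&(z>60)
    for nm,mm in(("red",m&(y>30)),("redrim",m&(z>84)&(z<97))):
        show(nm,mm)
    for k in(None,50.,48.):print(circ(P[m&(z>84)&(z<97)][:,:2],k).round(1))
    m=(s<60)&near&(z>84)&(z<97)&(x<590)&(y>60);show("cleanrim",m)
    for k in(48.,):print(circ(P[m][:,:2],k).round(1))
    m=(z>30)&(z<190)&(abs(y)<40)&(s<70)&near
    if m.sum()>20:print("col",circ(P[m][:,:2],16.).round(1))
    m=(z>17)&(z<60)&(x>380)&(x<520)&(y>250)&(y<400)
    print("dish",P[m].mean(0).round())
E
```

```text
scene trig 197 med [ 572.7 -108.6  228. ] min [ 563. -163.  213.] max [578. -55. 234.] dir [-0.026  1.   ] std [ 6.  32.6]
scene grip 196 med [618.2 -97.3 228.2] min [ 608. -157.  214.] max [623. -46. 234.] dir [-0.054  0.999] std [ 3.5 34.3]
scene gripside/top 88 med [ 615.8 -101.4  231.4] min [ 607. -157.  229.] max [623. -51. 235.] dir [-0.067  0.998] std [ 4.  33.2]
scene knobtop 35 med [586.5 149.1 295.3] min [576. 142. 288.] max [593. 156. 299.] dir [-0.921 -0.389] std [4.2 4.4]
scene knob 106 med [587.4 150.7 277.6] min [580. 143. 255.] max [593. 156. 299.] dir [-0.831  0.556] std [3.3 4.5]
scene white 915 med [596.   70.4 238. ] min [564. -33. 218.] max [615. 167. 249.] dir [-0.036  0.999] std [13.2 67.6]
scene blue 80 med [586.1 148.5 167.5] min [581. 143. 125.] max [591. 154. 198.] dir [0.679 0.734] std [2.8 3. ]
scene column 506 med [599.1  10.4 106.7] min [580.  -6.  36.] max [694.  19. 183.] dir [-1.     0.026] std [ 7.7 25.8]
scene red 659 med [660.1 133.1  76.5] min [613.  89.  61.] max [764. 184.  91.] dir [-0.813 -0.582] std [30.3 39.3]
scene redrim 191 med [658.7 13
[... 890 characters left out ...]
 [4.9 6.1]
top white 1686 med [586.1  34.2 239.3] min [558. -39. 230.] max [611. 145. 249.] dir [-0.039  0.999] std [13.8 59.8]
top blue 0
top column 62 med [580.6  -6.9  96.8] min [576. -23.  46.] max [745.  11. 137.] dir [-0.994  0.107] std [ 8.2 69.6]
top red 309 med [693.5 148.   79.7] min [646.  88.  62.] max [768. 180.  92.] dir [-0.571  0.821] std [26.8 32. ]
top redrim 121 med [685.7 148.6  88.9] min [641.  87.  85.] max [707. 182.  92.] dir [0.02 1.  ] std [21.4 35.8]
[659.5 133.4  47.2]
[656.1 133.2]
[658.5 133.4]
top cleanrim 222 med [509.4 132.2  89.3] min [466.  77.  85.] max [558. 173.  92.] dir [0.083 0.997] std [32.1 34.9]
[513.3 124.9]
col [594.2  -2.9]
dish [440. 325.  54.]
```

The geometry is consistent: knob about (582,142), column axis about (590,-3), bar gap about 44 mm. The red jar is at about (659,135), 154 mm from the axis, which means a swivel of about -0.52. Now I go to the knob.

send_rows(rows=[{"x": 1,"y": -1,"z": 3,"roll": -7,"claw": 0},{"x": 3,"y": -3,"z": 6,"roll": -14,"claw": 0},{"x": 5.5,"y": -6,"z": 8,"roll": -21,"claw": 0},{"x": 8,"y": -9,"z": 9.3,"roll": -28,"claw": 0},{"x": 10.5,"y": -12,"z": 9.3,"roll": -35,"claw": 0}])

```text
clock: 1.62
eef_pos: [370.9, 474.2, 338.9]
tool_rot: [3.136, -0.003, 2.107]
force: [1.1, 0.5, 0.1]
width: 85.4
```

send_rows(rows=[{"x": 2.4,"y": -3.2,"roll": -7,"claw": 0},{"x": 4.8,"y": -6.5,"roll": -14,"claw": 0},{"x": 7.2,"y": -9.8,"roll": -21,"claw": 0},{"x": 9.6,"y": -13.2,"roll": -28,"claw": 0},{"x": 12,"y": -16.6,"roll": -28,"claw": 0}])

```text
$.rows[0]: bad value
```

send_rows(rows=[{"x": 2.4,"y": -4.2,"claw": 0},{"x": 4.8,"y": -8.4,"claw": 0},{"x": 7.2,"y": -12.6,"claw": 0},{"x": 9.3,"y": -16.6,"claw": 0},{"x": 9.3,"y": -16.6,"claw": 0}])

```text
$.rows[0]: bad value
```

```bash
python3 - <<'E'
from cloud import *
s=ctrl.read_state();print(s["clock"],s["eef_pos"],s["tool_rot"],s["width"],s["force"])
im,d=ctrl.get_image("wrist");cv2.imwrite("pics/w1.png",im)
P,H,uv=cloud("wrist",im,d);h,s,v=H.T;x,y,z=P.T
m=(v<80)&(z>292)&(z<302)&(abs(x-585)<60)&(abs(y-142)<60);print("knob",m.sum(),np.median(P[m],0), circ(P[m][:,:2]) if m.sum()>5 else 0)
m=((h<6)|(h>174))&(s>120)&(z>84)&(z<97)
print("rim",m.sum(),circ(P[m][:,:2],48.) if m.sum()>9 else 0)
E
```

```text
1.6167 [370.94466124 474.22934646 338.86911171] [ 3.13555516e+00 -2.99793171e-03  2.10738333e+00] 85.36768824078116 [1.13733795 0.46921871 0.13337537]
knob 0 [nan nan nan] 0
rim 0 0
  return _methods._mean(a, axis=axis, dtype=dtype,
  ret = um.true_divide(
```

All keys are needed in every row. I'll pause partway, short of the knob, to look at it.

send_rows(rows=[{"x": 2.4,"y": -3.2,"z": 0,"roll": -7,"claw": 0},{"x": 4.8,"y": -6.5,"z": 0,"roll": -14,"claw": 0},{"x": 7.2,"y": -9.8,"z": 0,"roll": -21,"claw": 0},{"x": 9.6,"y": -13.2,"z": 0,"roll": -28,"claw": 0},{"x": 12,"y": -16.6,"z": 0,"roll": -28,"claw": 0}])

```text
clock: 2.08
eef_pos: [489.9, 306.5, 335.3]
tool_rot: [3.142, 0.0, 1.619]
force: [2.0, 1.2, -0.6]
width: 85.3
```

send_rows(rows=[{"x": 2.4,"y": -4.2,"z": 0,"roll": 0,"claw": 0},{"x": 4.8,"y": -8.4,"z": 0,"roll": 0,"claw": 0},{"x": 7.2,"y": -12.6,"z": 0,"roll": 0,"claw": 0},{"x": 9.3,"y": -16.6,"z": 0,"roll": 0,"claw": 0},{"x": 9.3,"y": -16.6,"z": 0,"roll": 0,"claw": 0}])

```text
clock: 2.5
eef_pos: [584.2, 136.0, 335.5]
tool_rot: [3.14, 0.003, 1.618]
force: [0.1, -0.4, 0.3]
width: 85.5
```

```bash
python3 - <<'E'
from cloud import *
s=ctrl.read_state();print(s["clock"],s["eef_pos"],s["tool_rot"],s["width"],s["force"])
im,d=ctrl.get_image("wrist");cv2.imwrite("pics/w1.png",im)
P,H,uv=cloud("wrist",im,d);h,s,v=H.T;x,y,z=P.T
m=(v<80)&(z>288)&(z<302)&(abs(x-585)<60)&(abs(y-142)<60);print("knob",m.sum(),circ(P[m][:,:2]) if m.sum()>5 else 0,P[m].min(0) if m.sum() else 0,P[m].max(0)if m.sum() else 0)
m=((h<6)|(h>174))&(s>120)&(z>84)&(z<97)
print("rim",m.sum(),circ(P[m][:,:2],48.) if m.sum()>9 else 0)
E
```

```text
2.5 [584.19165715 136.04186063 335.52593542] [3.14023344e+00 3.13583694e-03 1.61825999e+00] 85.47613479553092 [ 0.12299119 -0.38483913  0.25120458]
knob 1563 [583.22083991 141.50456256   7.51868673] [572.82384891 129.99924597 288.01674333] [593.92931317 151.08587152 298.95566532]
rim 1259 [659.71293365 130.65703015]
```

View pics/w1.png

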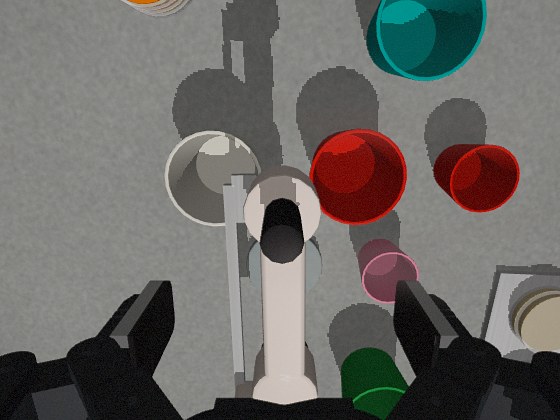

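The wrist view shows the large red jar at (358,176), visibly bigger than the small red one at (476,178). That confirms the target. The knob is between the jaws at (282,240), so I descend and cage it.

send_rows(rows=[{"x": 0,"y": 0.5,"z": -2.5,"roll": 0,"claw": 0},{"x": 0,"y": 0.5,"z": -5,"roll": 0,"claw": 0},{"x": 0,"y": 0.5,"z": -6.4,"roll": 0,"claw": 0},{"x": 0,"y": 0.5,"z": -6.4,"roll": 0,"claw": 0.6},{"x": 0,"y": 0.5,"z": -6.4,"roll": 0,"claw": 0.6}])

```text
clock: 2.97
eef_pos: [581.9, 147.3, 270.9]
tool_rot: [-3.14, 0.0, 1.624]
force: [0.7, 0.8, 0.8]
width: 64.3
```

send_rows(rows=[{"x": 0,"y": 0,"z": 0,"roll": 0,"claw": 0.6},{"x": 0,"y": 0,"z": 0,"roll": 0,"claw": 0.6},{"x": 0,"y": 0,"z": 0,"roll": 0,"claw": 0.6}])

```text
clock: 3.22
eef_pos: [583.0, 147.1, 272.6]
tool_rot: [3.139, -0.001, 1.623]
force: [0.7, 0.1, 0.5]
width: 34.0
```

send_rows(rows=[{"x": 0.8,"y": -0.35,"z": 0,"roll": -2,"claw": 0.6},{"x": 1.83,"y": -0.57,"z": 0,"roll": -5,"claw": 0.6},{"x": 2.84,"y": -0.67,"z": 0,"roll": -9,"claw": 0.6},{"x": 3.83,"y": -0.85,"z": 0,"roll": -13,"claw": 0.6},{"x": 4.82,"y": -1.09,"z": 0,"roll": -17,"claw": 0.6}])

```text
clock: 3.63
eef_pos: [630.8, 136.3, 271.8]
tool_rot: [-3.141, -0.001, 1.322]
force: [-2.9, 0.9, 1.7]
width: 34.1
```

send_rows(rows=[{"x": 0.96,"y": -0.31,"z": 0,"roll": -4,"claw": 0.6},{"x": 1.9,"y": -0.69,"z": 0,"roll": -8,"claw": 0.6},{"x": 2.47,"y": -0.96,"z": 0,"roll": -11,"claw": 0.6},{"x": 2.81,"y": -1.14,"z": 0,"roll": -12.5,"claw": 0.6},{"x": 2.81,"y": -1.14,"z": 0,"roll": -12.5,"claw": 0.6}])

```text
clock: 4.05
eef_pos: [659.6, 124.1, 271.4]
tool_rot: [3.14, -0.0, 1.107]
force: [0.4, 0.8, 0.3]
width: 33.6
```

```bash
cat > look.py <<'E'
from cloud import *
import sys
t=sys.argv[1];A=np.array([591.2,-3.3])
s=ctrl.read_state();print(s["clock"],s["eef_pos"].round(1),s["tool_rot"].round(3),s["width"],s["force"].round(1))
for n in sys.argv[2:]:
    im,d=ctrl.get_image(n);cv2.imwrite(f"pics/{n}{t}.png",im)
    P,H,uv=cloud(n,im,d);h,s,v=H.T;x,y,z=P.T
    def line(nm,m):
        if m.sum()<10:return print(n,nm,m.sum())
        Q=P[m][:,:2];w,V=np.linalg.eigh(np.cov(Q.T));e=V[:,1]*np.sign(V[1,1]);print(n,nm,m.sum(),"c",np.median(P[m],0).round(1),"ang",np.degrees(np.arctan2(e[0],e[1])).round(2),"std",np.sqrt(w).round(1))
    near=(abs(x-600)<200)&(abs(y)<230)
    line("grip",near&(v<60)&(z>228)&(z<236)&(y<-35))
    line("trig",near&(h<18)&(h>4)&(s>120)&(z>228)&(z<236))
    for nm,m in(("blue",near&(h>100)&(h<130)&(s>120)&(z>20)),):
        if m.sum()>5:print(n,nm,m.sum(),np.median(P[m],0).round(1),"z",z[m].min().round(),z[m].max().round(),"circ8",circ(P[m][:,:2],8.).round(1))
    m=((h<6)|(h>174))&(s>120)&(z>84)&(z<97)&near&(x<720)
    if m.sum()>9:print(n,"rim",m.sum(),circ(P[m][:,:2],48.).round(1))
    m=near&(s<60)&(v>100)&(z>84)&(z<97)&(x<570)&(y>60)
    if m.sum()>9:print(n,"clean",m.sum(),circ(P[m][:,:2],48.).round(1))
E
python3 look.py 2 scene top
```

```text
4.05 [659.6 124.1 271.4] [ 3.14  -0.     1.107] 33.64270361225111 [0.4 0.8 0.3]
scene grip 52 c [ 553.1 -120.8  232.1] ang 25.95 std [ 4.3 36.4]
scene trig 0
scene blue 94 [657.7 133.5 166.3] z 121.0 686.0 circ8 [652.1 128.5]
scene rim 181 [659.5 136.6]
scene clean 190 [513.  127.7]
top grip 453 c [ 557.8 -102.9  231.5] ang 26.14 std [ 4.5 36.2]
top trig 393 c [520.3 -81.6 231.3] ang 26.89 std [ 3.7 36.4]
top rim 81 [660.1 133.1]
top clean 235 [513.5 125. ]
```

Swivel is good: head at about 26.2° against a target of 26.6°. Next I go up and across to the bars.

send_rows(rows=[{"x": 0,"y": 0,"z": 3,"roll": 0,"claw": 0.6},{"x": 0,"y": 0,"z": 6.5,"roll": 0,"claw": 0.6},{"x": -1,"y": -2,"z": 6.5,"roll": 0,"claw": 0},{"x": -2.6,"y": -4.8,"z": 6.5,"roll": 0,"claw": 0},{"x": -4.3,"y": -8,"z": 6.5,"roll": 0,"claw": 0}])

```text
clock: 4.57
eef_pos: [615.5, 45.4, 336.7]
tool_rot: [3.14, -0.001, 1.113]
force: [0.6, -0.8, 0.4]
width: 69.5
```

send_rows(rows=[{"x": -1.8,"y": -3.3,"z": 0,"roll": 0,"claw": 0},{"x": -3.6,"y": -6.6,"z": 0,"roll": 0,"claw": 0},{"x": -5.4,"y": -9.9,"z": 0,"roll": 0,"claw": 0},{"x": -7.2,"y": -13.2,"z": 0,"roll": 0,"claw": 0},{"x": -8.8,"y": -16.1,"z": 0,"roll": 0,"claw": 0}])

```text
clock: 4.98
eef_pos: [525.9, -118.7, 336.8]
tool_rot: [3.141, 0.0, 1.108]
force: [0.7, -1.5, 0.4]
width: 85.5
```

send_rows(rows=[{"x": 0,"y": 0,"z": 0,"roll": 0,"claw": 0},{"x": 0,"y": 0,"z": -2,"roll": 0,"claw": 0},{"x": 0,"y": 0,"z": -4,"roll": 0,"claw": 0},{"x": 0,"y": 0,"z": -4,"roll": 0,"claw": 0}])

```text
clock: 5.32
eef_pos: [525.5, -115.5, 293.6]
tool_rot: [-3.136, 0.001, 1.109]
force: [-0.9, -0.5, -1.0]
width: 85.4
```

```bash
python3 look.py 3 wrist scene top
```

```text
5.3167 [ 525.5 -115.5  293.6] [-3.136e+00  1.000e-03  1.109e+00] 85.4094463665113 [-0.9 -0.5 -1. ]
wrist grip 7486 c [563.6 -90.  232.3] ang 26.17 std [ 5.1 35.8]
wrist trig 6252 c [524.3 -72.9 232.1] ang 26.94 std [ 4.4 37. ]
wrist blue 866 [ 540.3 -109.2  351.8] z 223.0 370.0 circ8 [ 540.3 -108.2]
scene grip 90 c [560.6 -98.4 232. ] ang 26.15 std [ 4.4 30. ]
scene trig 76 c [518.5 -86.4 231.7] ang 27.03 std [ 5.1 33. ]
scene blue 94 [657.4 133.6 167.1] z 119.0 679.0 circ8 [663.2 137.8]
scene rim 177 [659.4 136.5]
scene clean 187 [513.3 128.1]
top grip 211 c [572.  -73.7 231.6] ang 26.61 std [ 4.4 17.2]
top trig 200 c [532.7 -57.2 231.4] ang 26.46 std [ 3.6 19.8]
top rim 83 [660.1 133.3]
top clean 230 [513.4 125. ]
```

View pics/wrist3.png

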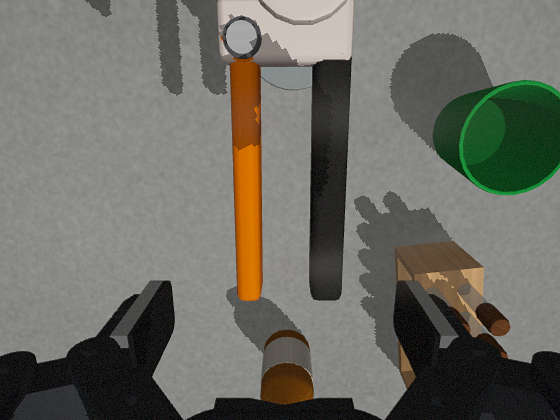

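send_rows(rows=[{"x": 0,"y": 0,"z": -2.5,"roll": 0,"claw": 0},{"x": 0,"y": 0,"z": -5,"roll": 0,"claw": 0},{"x": 0,"y": 0,"z": -7,"roll": 0,"claw": 0},{"x": 0,"y": 0,"z": -8,"roll": 0,"claw": 0},{"x": 0,"y": 0,"z": -8,"roll": 0,"claw": 0.24}])

```text
clock: 5.88
eef_pos: [527.1, -116.1, 215.4]
tool_rot: [-3.139, 0.001, 1.109]
force: [-0.9, -0.2, -0.0]
width: 75.6
```

send_rows(rows=[{"x": 0,"y": 0,"z": 0,"roll": 0,"claw": 0.26},{"x": 0,"y": 0,"z": 0,"roll": 0,"claw": 0.27},{"x": 0,"y": 0,"z": 0,"roll": 0,"claw": 0.28},{"x": 0,"y": 0,"z": 0,"roll": 0,"claw": 0.28}])

```text
clock: 6.22
eef_pos: [528.3, -116.7, 217.5]
tool_rot: [3.139, -0.001, 1.108]
force: [-0.4, 0.5, -0.4]
width: 61.6
```

```bash
python3 look.py 4 wrist top scene
```

```text
6.2167 [ 528.3 -116.7  217.5] [ 3.139e+00 -1.000e-03  1.108e+00] 61.59631682044681 [-0.4  0.5 -0.4]
wrist grip 18537 c [562.  -90.8 230.6] ang 27.9 std [10.6 36. ]
wrist trig 14162 c [525.7 -67.5 230.5] ang 26.9 std [ 4.4 36.1]
wrist blue 348 [ 538.6 -108.5  274.6] z 217.0 291.0 circ8 [ 535.4 -106.4]
top grip 182 c [574.2 -69.4 231.4] ang 25.83 std [ 4.5 14.9]
top trig 143 c [536.8 -48.3 231.2] ang 27.9 std [ 3.3 15.6]
top rim 80 [660.  133.2]
top clean 231 [513.5 125. ]
scene grip 85 c [562.5 -93.7 231.8] ang 27.31 std [ 4.8 28.9]
scene trig 78 c [518.1 -88.3 231.8] ang 27.72 std [ 6.6 32.7]
scene blue 98 [657.7 133.8 166.7] z 121.0 643.0 circ8 [664.4 134.6]
scene rim 175 [659.6 136.6]
scene clean 192 [513. 128.]
```

View pics/wrist4.png

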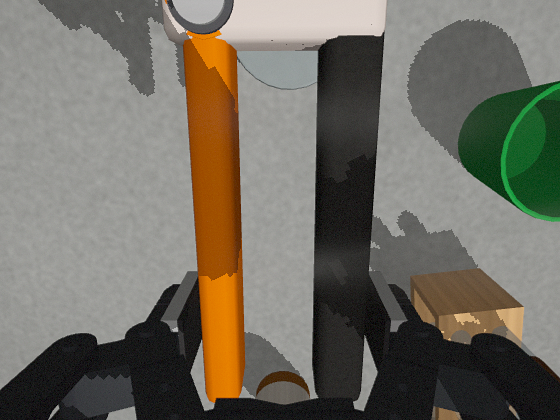

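send_rows(rows=[{"x": 0,"y": 0,"z": 0,"roll": 0,"claw": 0.29},{"x": 0,"y": 0,"z": 0,"roll": 0,"claw": 0.3},{"x": 0.05,"y": -0.02,"z": 0,"roll": 0,"claw": 0.31},{"x": 0.05,"y": -0.02,"z": 0,"roll": 0,"claw": 0.31}])

```text
clock: 6.7
eef_pos: [528.5, -116.8, 216.7]
tool_rot: [3.141, -0.0, 1.108]
force: [0.7, -1.5, 3.2]
width: 58.9
```

send_rows(rows=[{"x": 0.04,"y": -0.02,"z": 0,"roll": 0,"claw": 0.32},{"x": 0.08,"y": -0.04,"z": 0,"roll": 0,"claw": 0.33},{"x": 0.12,"y": -0.06,"z": 0,"roll": 0,"claw": 0.34},{"x": 0.12,"y": -0.06,"z": 0,"roll": 0,"claw": 0.34}])

```text
clock: 7.03
eef_pos: [529.2, -117.2, 216.5]
tool_rot: [-3.141, -0.0, 1.108]
force: [-0.3, -0.3, 5.2]
width: 56.4
```

```bash
cat > ang.py <<'E'
from cloud import *
import sys
s=ctrl.read_state();print(s["clock"],s["eef_pos"].round(1),"w",round(s["width"],2),s["force"].round(1),s["torque"].round(2))
A=np.array([591.2,-3.3])
im,d=ctrl.get_image("wrist");P,H,uv=cloud("wrist",im,d);h,s,v=H.T;x,y,z=P.T
cv2.imwrite(f"pics/a{sys.argv[1]}.png",im)
g=np.radians(26.4);u=np.array([np.sin(g),np.cos(g)]);xh=np.array([u[1],-u[0]])
a=(P[:,:2]-A)@xh;b=(P[:,:2]-A)@u
def cl(m):
    S=[]
    for k in range(-105,-45,4):
        q=m&(abs(b-k)<2)
        if q.sum()>20: S.append((k,(np.percentile(a[q],4)+np.percentile(a[q],96))/2))
    S=np.array(S);p=np.polyfit(S[:,0],S[:,1],1);return p
t=cl((h<18)&(h>4)&(s>120)&(z>229)&(z<236)&(a<0))
g=cl((v<70)&(z>229)&(z<236)&(a>2)&(a<26))
print("trig slope %.4f x@-130 %.1f  grip slope %.4f x@-130 %.1f  rel %.4f gap %.1f"%(t[0],np.polyval(t,-130),g[0],np.polyval(g,-130),t[0]-g[0],np.polyval(g,-130)-np.polyval(t,-130)))
E
python3 ang.py 1
```

```text
7.0333 [ 529.2 -117.2  216.5] w 56.38 [-0.3 -0.3  5.2] [0.01 0.15 0.08]
trig slope -0.0252 x@-130 -27.3  grip slope 0.0012 x@-130 12.6  rel -0.0264 gap 39.9
```

send_rows(rows=[{"x": 0.04,"y": -0.02,"z": 0,"roll": 0,"claw": 0.35},{"x": 0.08,"y": -0.04,"z": 0,"roll": 0,"claw": 0.36},{"x": 0.12,"y": -0.06,"z": 0,"roll": 0,"claw": 0.37},{"x": 0.12,"y": -0.06,"z": 0,"roll": 0,"claw": 0.37}])

```text
clock: 7.42
eef_pos: [530.1, -117.8, 216.5]
tool_rot: [-3.141, -0.0, 1.108]
force: [-2.0, 0.7, 6.4]
width: 53.9
```

```bash
python3 ang.py 2
```

```text
7.4167 [ 530.1 -117.8  216.5] w 53.94 [-2.   0.7  6.4] [0.12 0.37 0.07]
trig slope -0.0496 x@-130 -24.9  grip slope 0.0025 x@-130 12.4  rel -0.0521 gap 37.2
```

send_rows(rows=[{"x": 0.02,"y": -0.01,"z": 0,"roll": 0,"claw": 0.375},{"x": 0.04,"y": -0.02,"z": 0,"roll": 0,"claw": 0.38},{"x": 0.04,"y": -0.02,"z": 0,"roll": 0,"claw": 0.38}])

```text
clock: 7.72
eef_pos: [530.5, -118.0, 216.6]
tool_rot: [-3.141, -0.0, 1.108]
force: [-1.6, 0.0, 7.6]
width: 53.3
```

```bash
python3 ang.py 3
```

```text
7.7167 [ 530.5 -118.   216.6] w 53.3 [-1.6  0.   7.6] [0.15 0.31 0.05]
trig slope -0.0585 x@-130 -23.9  grip slope 0.0024 x@-130 12.4  rel -0.0610 gap 36.3
```

send_rows(rows=[{"x": 0.02,"y": -0.01,"z": 0,"roll": 0,"claw": 0.385},{"x": 0.02,"y": -0.01,"z": 0,"roll": 0,"claw": 0.385}])

```text
clock: 7.93
eef_pos: [530.7, -118.1, 216.6]
tool_rot: [-3.141, -0.0, 1.108]
force: [-3.3, 0.4, 7.9]
width: 52.7
```

send_rows(rows=[{"x": 0.02,"y": -0.01,"z": 0,"roll": 0,"claw": 0.39},{"x": 0.02,"y": -0.01,"z": 0,"roll": 0,"claw": 0.39}])

```text
clock: 8.1
eef_pos: [530.8, -118.2, 216.7]
tool_rot: [-3.14, -0.0, 1.108]
force: [-2.2, -0.1, 7.3]
width: 52.5
```

```bash
python3 ang.py 4
```

```text
8.1 [ 530.8 -118.2  216.7] w 52.45 [-2.2 -0.1  7.3] [0.08 0.45 0.11]
trig slope -0.0678 x@-130 -23.1  grip slope 0.0025 x@-130 12.4  rel -0.0703 gap 35.5
```

send_rows(rows=[{"x": 0.01,"y": -0.01,"z": 0,"roll": 0,"claw": 0.395},{"x": 0.01,"y": -0.01,"z": 0,"roll": 0,"claw": 0.395}])

```text
clock: 8.32
eef_pos: [530.9, -118.2, 216.8]
tool_rot: [-3.141, -0.0, 1.108]
force: [-3.0, 0.1, 9.3]
width: 52.0
```

```bash
python3 ang.py 5
```

```text
8.3167 [ 530.9 -118.2  216.8] w 52.02 [-3.   0.1  9.3] [0.17 0.47 0.09]
trig slope -0.0677 x@-130 -23.0  grip slope 0.0023 x@-130 12.4  rel -0.0700 gap 35.4
```

send_rows(rows=[{"x": 0.01,"y": 0,"z": 0,"roll": 0,"claw": 0.399},{"x": 0.01,"y": 0,"z": 0,"roll": 0,"claw": 0.399},{"x": 0.01,"y": 0,"z": 0,"roll": 0,"claw": 0.399}])

```text
clock: 8.62
eef_pos: [531.1, -118.3, 216.8]
tool_rot: [-3.141, -0.0, 1.108]
force: [-2.5, 0.5, 7.5]
width: 51.5
```

```bash
python3 ang.py 6
```

```text
8.6167 [ 531.1 -118.3  216.8] w 51.51 [-2.5  0.5  7.5] [0.17 0.5  0.12]
trig slope -0.0703 x@-130 -22.7  grip slope 0.0034 x@-130 12.4  rel -0.0737 gap 35.1
```

```bash
for i in 7 7 7 7; do python3 ang.py $i; done
```

```text
8.6667 [ 531.1 -118.3  216.8] w 51.97 [-1.6  0.3  8.9] [0.18 0.38 0.11]
trig slope -0.0729 x@-130 -22.6  grip slope 0.0017 x@-130 12.5  rel -0.0746 gap 35.0
8.7167 [ 531.1 -118.3  216.8] w 51.33 [-2.5  0.3  9.3] [0.11 0.46 0.16]
trig slope -0.0709 x@-130 -22.6  grip slope 0.0028 x@-130 12.4  rel -0.0738 gap 35.0
8.7667 [ 531.1 -118.3  216.8] w 51.63 [-1.5  0.7  9. ] [0.16 0.51 0.11]
trig slope -0.0712 x@-130 -22.6  grip slope 0.0031 x@-130 12.3  rel -0.0743 gap 35.0
8.8167 [ 531.1 -118.3  216.8] w 51.68 [-2.4  0.1  8.4] [0.17 0.44 0.17]
trig slope -0.0720 x@-130 -22.6  grip slope 0.0030 x@-130 12.4  rel -0.0749 gap 35.0
```

send_rows(rows=[{"x": 0.01,"y": -0.01,"z": 0,"roll": 0,"claw": 0.404},{"x": 0.01,"y": -0.01,"z": 0,"roll": 0,"claw": 0.404}])

```text
clock: 9.03
eef_pos: [531.3, -118.4, 216.9]
tool_rot: [-3.141, -0.0, 1.108]
force: [-2.0, 1.6, 9.5]
width: 51.0
```

```bash
for i in 8 8 8 8; do python3 ang.py $i; done
```

```text
9.0333 [ 531.3 -118.4  216.9] w 51.01 [-2.   1.6  9.5] [0.19 0.42 0.14]
trig slope -0.0763 x@-130 -22.2  grip slope 0.0028 x@-130 12.4  rel -0.0791 gap 34.6
9.0833 [ 531.3 -118.4  216.9] w 51.17 [-2.1  0.9  9.2] [0.17 0.38 0.1 ]
trig slope -0.0781 x@-130 -22.0  grip slope 0.0026 x@-130 12.4  rel -0.0807 gap 34.4
9.1333 [ 531.3 -118.4  216.9] w 51.04 [-1.3  0.4  9.5] [0.2  0.48 0.12]
trig slope -0.0756 x@-130 -22.2  grip slope 0.0025 x@-130 12.4  rel -0.0781 gap 34.5
9.1833 [ 531.3 -118.4  216.9] w 51.33 [-1.8  0.1  8.9] [0.19 0.42 0.17]
trig slope -0.0774 x@-130 -22.1  grip slope 0.0036 x@-130 12.3  rel -0.0809 gap 34.4
```

```bash
cat > edge.py <<'E'
from h import *
import sys
c=ctrl.get_calibration("wrist");K=np.array(c["intrinsics"],float);T=np.array(c["T"],float);D=np.array(c["dist_coeffs"],float)
def edge(im,dz=0):
    hsv=cv2.cvtColor(im,cv2.COLOR_BGR2HSV).astype(int);h,s,v=hsv[...,0],hsv[...,1],hsv[...,2]
    og=(h<18)&(h>4)&(s>120);bk=(v<75)
    L,R=[],[]
    for r in range(70,250,4):
        o=np.nonzero(og[r,140:290])[0]; b=np.nonzero(bk[r,300:400])[0]
        if len(o)>15:L.append((140+o[0],r))
        if len(b)>15:
            k=np.nonzero(np.diff(b)>3)[0];R.append((300+b[k[0] if len(k) else -1]+1,r))
    f=[]
    for S in(L,R):
        p=cv2.undistortPoints(np.array(S,float)[:,None],K,D)[:,0]*(T[2,3]+dz-232)
        for _ in range(3):
            q=np.polyfit(p[:,1],p[:,0],1);e=abs(np.polyval(q,p[:,1])-p[:,0]);p=p[e<max(1.,2*np.median(e))]
        f.append(q)
    (a,b),(a2,b2)=f
    return a,a2,a-a2,b2-b
if __name__=="__main__":
    print(T[:3,3],ctrl.read_state()["eef_pos"])
    for n in["wrist4"]+["a%d"%i for i in range(1,9)]:
        print(n,*["%.4f"%k for k in edge(cv2.imread(f"pics/{n}.png"))])
E
python3 edge.py
```

```text
[563.74006059 -50.1518951  347.52133087] [ 531.2825753  -118.39877187  216.87447148]
wrist4 0.0662 -0.0655 0.1317 54.4333
a1 0.1009 -0.0668 0.1677 52.6083
a2 0.1257 -0.0662 0.1918 51.0596
a3 0.1353 -0.0656 0.2009 50.4582
a4 0.1424 -0.0638 0.2062 49.9878
a5 0.1439 -0.0637 0.2076 49.8416
a6 0.1475 -0.0646 0.2121 49.6023
a7 0.1482 -0.0646 0.2128 49.5843
a8 0.1529 -0.0627 0.2156 49.3333
```

```bash
python3 - <<'E'
s=open('edge.py').read()
s=s.replace("p=cv2.undistortPoints(np.array(S,float)[:,None],K,D)[:,0]*(T[2,3]+dz-232)",
"""p=cv2.undistortPoints(np.array(S,float)[:,None],K,D)[:,0];r=np.c_[p,np.ones(len(p))]@T[:3,:3].T
        P=r[:,:2]*((232-T[2,3])/r[:,2])[:,None]+T[:2,3]-[591.2,-3.3];g=np.radians(26.3)
        p=np.c_[P@[np.cos(g),-np.sin(g)],P@[np.sin(g),np.cos(g)]+130]""")
open('edge.py','w').write(s)
E
python3 edge.py
```

```text
[563.74006059 -50.1518951  347.52133087] [ 531.2825753  -118.39877187  216.87447148]
wrist4 0.0103 -0.0029 0.0132 57.4975
a1 -0.0245 0.0015 -0.0259 54.0130
a2 -0.0493 0.0037 -0.0530 51.3020
a3 -0.0590 0.0041 -0.0631 50.2680
a4 -0.0660 0.0034 -0.0694 49.5198
a5 -0.0674 0.0037 -0.0712 49.2958
a6 -0.0710 0.0050 -0.0760 48.8508
a7 -0.0717 0.0050 -0.0768 48.8019
a8 -0.0765 0.0036 -0.0800 48.4076
```

The edge fit puts the first stop at claw 0.39–0.395: travel is 8.0–8.2 mm there, and rotation paused between those two steps. 0.404 is about 1 mm past it, so I ease back to 0.393 and pause there.

send_rows(rows=[{"x": -0.02,"y": 0.01,"z": 0,"roll": 0,"claw": 0.393},{"x": -0.02,"y": 0.01,"z": 0,"roll": 0,"claw": 0.393},{"x": -0.02,"y": 0.01,"z": 0,"roll": 0,"claw": 0.393},{"x": -0.02,"y": 0.01,"z": 0,"roll": 0,"claw": 0.393},{"x": -0.02,"y": 0.01,"z": 0,"roll": 0,"claw": 0.393}])

```text
clock: 9.65
eef_pos: [531.1, -118.2, 216.8]
tool_rot: [-3.141, -0.0, 1.109]
force: [-1.2, -0.0, 7.7]
width: 51.7
```

```bash
python3 ang.py 9;python3 ang.py 10; python3 - <<'E'
from edge import *
for n in("a9","a10"):print(np.round(edge(cv2.imread(f"pics/{n}.png")),4))
im,d=ctrl.get_image("scene");cv2.imwrite("pics/s5.png",cv2.resize(im[150:350,180:420],None,fx=3,fy=3))
E
```

```text
9.65 [ 531.1 -118.2  216.8] w 51.74 [-1.2 -0.   7.7] [0.16 0.39 0.26]
trig slope -0.0692 x@-130 -22.8  grip slope 0.0016 x@-130 12.5  rel -0.0709 gap 35.3
9.7 [ 531.1 -118.2  216.8] w 51.67 [-3.   0.4  7.5] [0.09 0.41 0.22]
trig slope -0.0689 x@-130 -22.8  grip slope 0.0023 x@-130 12.5  rel -0.0713 gap 35.3
[-6.94000e-02  2.30000e-03 -7.17000e-02  4.91958e+01]
[-6.92000e-02  2.60000e-03 -7.18000e-02  4.91924e+01]
```

View pics/s5.png

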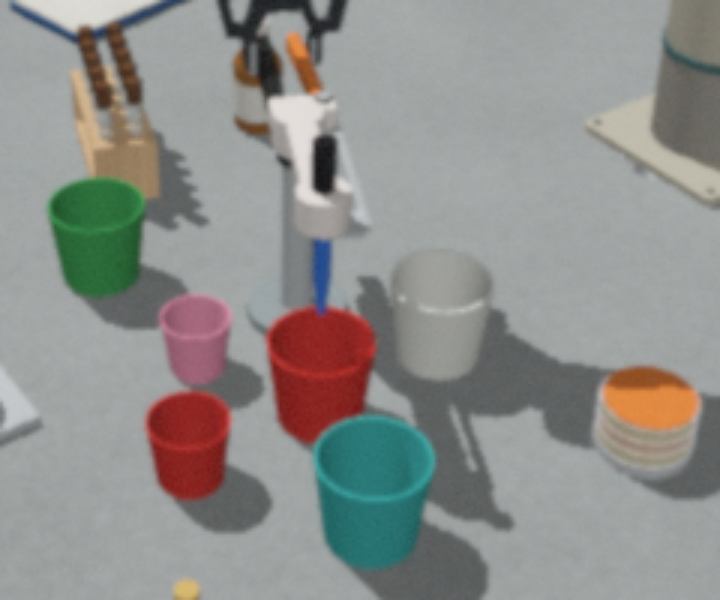

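The tip (321,280) is still on and over the large red jar (320,370). I hold for another second, then squeeze on to the second stop, shifting the tool so the head stays put.

send_rows(rows=[{"x": 0,"y": 0,"z": 0,"roll": 0,"claw": 0.393},{"x": 0,"y": 0,"z": 0,"roll": 0,"claw": 0.393},{"x": 0,"y": 0,"z": 0,"roll": 0,"claw": 0.393},{"x": 0,"y": 0,"z": 0,"roll": 0,"claw": 0.393},{"x": 0,"y": 0,"z": 0,"roll": 0,"claw": 0.393}])

```text
clock: 10.22
eef_pos: [531.1, -118.2, 216.8]
tool_rot: [-3.141, -0.0, 1.109]
force: [-1.5, 1.7, 7.9]
width: 51.7
```

send_rows(rows=[{"x": 0,"y": 0,"z": 0,"roll": 0,"claw": 0.393},{"x": 0,"y": 0,"z": 0,"roll": 0,"claw": 0.393},{"x": 0,"y": 0,"z": 0,"roll": 0,"claw": 0.393},{"x": 0,"y": 0,"z": 0,"roll": 0,"claw": 0.393},{"x": 0,"y": 0,"z": 0,"roll": 0,"claw": 0.393}])

```text
clock: 10.63
eef_pos: [531.1, -118.2, 216.7]
tool_rot: [-3.141, -0.0, 1.109]
force: [-2.5, 0.6, 9.1]
width: 52.1
```

send_rows(rows=[{"x": 0,"y": 0,"z": 0,"roll": 0,"claw": 0.393},{"x": 0,"y": 0,"z": 0,"roll": 0,"claw": 0.393},{"x": 0,"y": 0,"z": 0,"roll": 0,"claw": 0.393}])

```text
clock: 10.88
eef_pos: [531.1, -118.3, 216.8]
tool_rot: [-3.141, -0.0, 1.109]
force: [-2.5, -0.2, 8.6]
width: 51.7
```

```bash
python3 ang.py 11; python3 - <<'E'
from edge import *
print(np.round(edge(cv2.imread("pics/a11.png")),4))
E
```

```text
10.8833 [ 531.1 -118.3  216.8] w 51.67 [-2.5 -0.2  8.6] [0.17 0.34 0.21]
trig slope -0.0695 x@-130 -22.8  grip slope 0.0026 x@-130 12.4  rel -0.0721 gap 35.2
[-6.9800e-02  1.7000e-03 -7.1400e-02  4.9197e+01]
```

send_rows(rows=[{"x": 0.05,"y": -0.02,"z": 0,"roll": 0,"claw": 0.405},{"x": 0.1,"y": -0.05,"z": 0,"roll": 0,"claw": 0.418},{"x": 0.15,"y": -0.07,"z": 0,"roll": 0,"claw": 0.431},{"x": 0.2,"y": -0.1,"z": 0,"roll": 0,"claw": 0.445},{"x": 0.25,"y": -0.12,"z": 0,"roll": 0,"claw": 0.458}])

```text
clock: 11.35
eef_pos: [533.7, -119.5, 217.4]
tool_rot: [-3.141, -0.001, 1.109]
force: [-3.1, 0.7, 13.2]
width: 46.3
```

```bash
python3 ang.py 12; python3 - <<'E'
from edge import *
print(np.round(edge(cv2.imread("pics/a12.png")),4))
E
```

```text
11.35 [ 533.7 -119.5  217.4] w 46.27 [-3.1  0.7 13.2] [0.29 0.72 0.3 ]
trig slope -0.1300 x@-130 -16.6  grip slope -0.0012 x@-130 12.9  rel -0.1288 gap 29.5
[-1.2840e-01  8.0000e-04 -1.2920e-01  4.3442e+01]
```

send_rows(rows=[{"x": 0.05,"y": -0.02,"z": 0,"roll": 0,"claw": 0.472},{"x": 0.1,"y": -0.05,"z": 0,"roll": 0,"claw": 0.486},{"x": 0.16,"y": -0.07,"z": 0,"roll": 0,"claw": 0.5},{"x": 0.22,"y": -0.1,"z": 0,"roll": 0,"claw": 0.514},{"x": 0.27,"y": -0.13,"z": 0,"roll": 0,"claw": 0.526}])

```text
clock: 11.82
eef_pos: [537.1, -121.0, 218.0]
tool_rot: [3.14, -0.001, 1.109]
force: [-2.3, 0.8, 16.9]
width: 41.2
```

send_rows(rows=[{"x": 0.02,"y": -0.01,"z": 0,"roll": 0,"claw": 0.535},{"x": 0.03,"y": -0.01,"z": 0,"roll": 0,"claw": 0.545},{"x": 0.03,"y": -0.01,"z": 0,"roll": 0,"claw": 0.55},{"x": 0.03,"y": -0.01,"z": 0,"roll": 0,"claw": 0.55},{"x": 0.03,"y": -0.01,"z": 0,"roll": 0,"claw": 0.55}])

```text
clock: 12.23
eef_pos: [537.8, -121.3, 218.2]
tool_rot: [3.139, -0.001, 1.109]
force: [-1.1, 1.2, 16.5]
width: 38.8
```

```bash
python3 ang.py 13; python3 - <<'E'
from edge import *
print(np.round(edge(cv2.imread("pics/a13.png")),4))
im,d=ctrl.get_image("scene");cv2.imwrite("pics/s6.png",cv2.resize(im[150:350,180:420],None,fx=3,fy=3))
E
```

```text
12.2333 [ 537.8 -121.3  218.2] w 38.84 [-1.1  1.2 16.5] [0.24 0.48 0.23]
trig slope -0.2091 x@-130 -8.3  grip slope -0.0083 x@-130 13.8  rel -0.2009 gap 22.0
[-2.09100e-01 -5.20000e-03 -2.03900e-01  3.60412e+01]
```

View pics/s6.png

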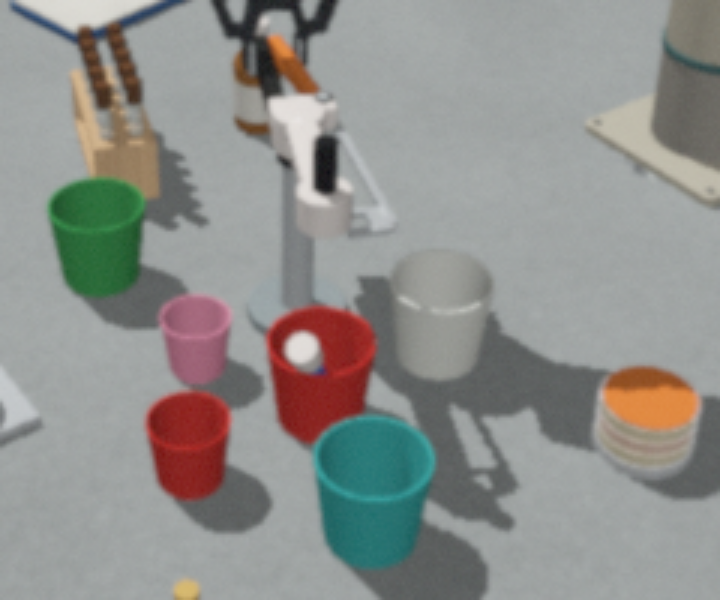

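The tip is in the red jar: white collar at (303,350). One firmer squeeze will confirm the solid stop.

send_rows(rows=[{"x": 0.02,"y": -0.01,"z": 0,"roll": 0,"claw": 0.56},{"x": 0.04,"y": -0.02,"z": 0,"roll": 0,"claw": 0.575},{"x": 0.04,"y": -0.02,"z": 0,"roll": 0,"claw": 0.575},{"x": 0.04,"y": -0.02,"z": 0,"roll": 0,"claw": 0.575}])

```text
clock: 12.67
eef_pos: [538.3, -121.5, 218.5]
tool_rot: [3.139, -0.001, 1.109]
force: [-2.9, 1.2, 18.0]
width: 37.3
```

```bash
python3 ang.py 14
```

```text
12.6667 [ 538.3 -121.5  218.5] w 37.25 [-2.9  1.2 18. ] [0.38 0.6  0.21]
trig slope -0.2190 x@-130 -7.4  grip slope -0.0069 x@-130 13.6  rel -0.2120 gap 21.0
```

send_rows(rows=[{"x": 0.02,"y": -0.01,"z": 0,"roll": 0,"claw": 0.585},{"x": 0.03,"y": -0.01,"z": 0,"roll": 0,"claw": 0.6},{"x": 0.03,"y": -0.01,"z": 0,"roll": 0,"claw": 0.6},{"x": 0.03,"y": -0.01,"z": 0,"roll": 0,"claw": 0.6}])

```text
clock: 13.05
eef_pos: [538.4, -121.6, 218.5]
tool_rot: [3.139, -0.001, 1.109]
force: [-2.5, 0.7, 18.2]
width: 37.1
```

```bash
python3 ang.py 15
```

```text
13.05 [ 538.4 -121.6  218.5] w 37.14 [-2.5  0.7 18.2] [0.38 0.77 0.3 ]
trig slope -0.2202 x@-130 -7.2  grip slope -0.0061 x@-130 13.6  rel -0.2141 gap 20.8
```

The solid stop is confirmed: the width stays at about 37.2 mm while the command keeps closing. Now I release, retracing the shift, then withdraw upward.

send_rows(rows=[{"x": -0.1,"y": 0.05,"z": 0,"roll": 0,"claw": 0.55},{"x": -0.25,"y": 0.12,"z": 0,"roll": 0,"claw": 0.51},{"x": -0.4,"y": 0.19,"z": 0,"roll": 0,"claw": 0.47},{"x": -0.55,"y": 0.27,"z": 0,"roll": 0,"claw": 0.43},{"x": -0.7,"y": 0.34,"z": 0,"roll": 0,"claw": 0.39}])

```text
clock: 13.52
eef_pos: [530.5, -118.0, 216.5]
tool_rot: [3.141, 0.0, 1.108]
force: [2.2, -1.5, 2.1]
width: 52.2
```

send_rows(rows=[{"x": -0.15,"y": 0.07,"z": 0,"roll": 0,"claw": 0.34},{"x": -0.3,"y": 0.14,"z": 0,"roll": 0,"claw": 0.28},{"x": -0.3,"y": 0.14,"z": 0,"roll": 0,"claw": 0.15},{"x": -0.3,"y": 0.14,"z": 0,"roll": 0,"claw": 0},{"x": -0.3,"y": 0.14,"z": 0,"roll": 0,"claw": 0}])

```text
clock: 13.93
eef_pos: [527.5, -116.3, 216.0]
tool_rot: [-3.141, 0.0, 1.108]
force: [1.0, -0.6, 0.3]
width: 85.6
```

send_rows(rows=[{"x": 0,"y": 0,"z": 0,"roll": 0,"claw": 0},{"x": 0,"y": 0,"z": 2,"roll": 0,"claw": 0},{"x": 0,"y": 0,"z": 5,"roll": 0,"claw": 0},{"x": 0,"y": 0,"z": 8,"roll": 0,"claw": 0},{"x": 0,"y": 0,"z": 12,"roll": 0,"claw": 0}])

```text
clock: 14.35
eef_pos: [526.3, -116.0, 336.0]
tool_rot: [-3.138, 0.001, 1.108]
force: [1.4, 0.3, 0.4]
width: 85.5
```

send_rows(rows=[{"x": 0,"y": 0,"z": 0,"roll": 0,"claw": 0},{"x": 0,"y": 0,"z": 0,"roll": 0,"claw": 0},{"x": 0,"y": 0,"z": 0,"roll": 0,"claw": 0}])

```text
clock: 14.6
eef_pos: [527.4, -116.2, 336.0]
tool_rot: [-3.141, -0.0, 1.109]
force: [-0.6, 1.2, -0.5]
width: 85.3
```

```bash
python3 look.py 7 wrist scene top; python3 - <<'E'
import cv2,numpy as np
a=cv2.imread("pics/scene7.png")[150:350,180:420];b=cv2.imread("pics/top7.png")[120:320,130:480]
cv2.imwrite("pics/f.png",np.vstack([cv2.resize(a,(360,300)),cv2.resize(b,(525,300))[:,:360]]) if 0 else np.hstack([cv2.resize(a,(360,300)),cv2.resize(b,(440,300))]))
E
```

```text
14.6 [ 527.4 -116.2  336. ] [-3.141 -0.     1.109] 85.26060436721015 [-0.6  1.2 -0.5]
wrist grip 4793 c [559.9 -93.5 230. ] ang 26.5 std [ 4.8 35.4]
wrist trig 3984 c [521.6 -73.5 230. ] ang 26.94 std [ 3.8 37.1]
wrist blue 1014 [ 535.2 -107.9  390.7] z 226.0 410.0 circ8 [ 533.4 -105.9]
scene grip 89 c [560.6 -97.1 232. ] ang 26.39 std [ 4.4 30.1]
scene trig 77 c [520.1 -81.9 231.5] ang 27.32 std [ 3.3 33.9]
scene blue 8 [438.7 -49.8 684.7] z 71.0 702.0 circ8 [436.7 -50. ]
scene rim 177 [659.5 136.2]
scene clean 185 [512.8 127.5]
top grip 232 c [570.5 -75.9 231.5] ang 26.41 std [ 4.5 19.1]
top trig 230 c [530.6 -61.3 231.1] ang 26.3 std [ 3.6 22.2]
top blue 52 [658.7 129.   49.3] z 27.0 68.0 circ8 [657.  132.1]
top rim 82 [660.  133.3]
top clean 227 [513.5 125.1]
```

View pics/f.png

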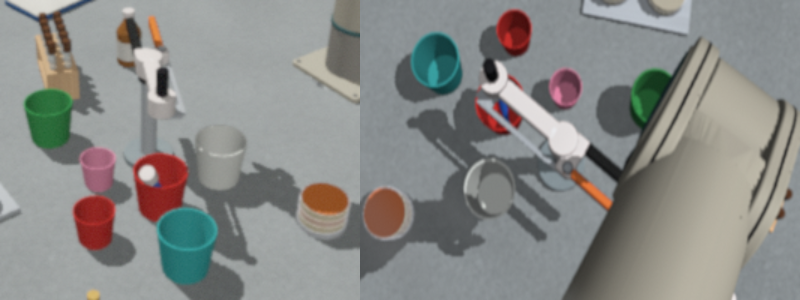

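The tip lies in the red jar (collar at (148,174) in the left panel). The trigger is back at its rest angle, both jars are where they were, and the gripper is clear. I'm handing in.

```bash
python3 -c "
from cell import ctrl;print(ctrl.finish_job())"
```

```text
the job is handed in; nothing more can be done
None
```

The used tip is in the larger red jar, and I handed the job in at about 14.8 s. The one thing I could not confirm is whether the pause was exactly at the first stop.

**What I did:**
- **Swing:** I caged the knob between the jaws and swung the head about 23° clockwise until the tip was over the jar, with the trigger untouched.
- **Squeeze:** I pinched both bars from above, paused, then squeezed on until the jaw width stayed at about 37.2 mm while the command kept closing. The tip dropped into the jar.
- **Release:** I opened the jaws, the trigger sprang back, and I withdrew upward.

**Last checks:**
- **Tip:** it is inside the red jar in both camera views.
- **Jars:** both rim centres moved less than 1 mm.
- **Trigger and head:** the trigger is back at its rest angle, and the head is at about 26.4° against a target of 26.6°.
- **Bystanders:** the rack, dishes and bottle look undisturbed in the last pictures, and the gripper is clear.

**Doubtful points:**
- **First-stop pause:** I first crept about 0.5–1 mm further, then eased back and held for over a second. My estimate there was 0.085 rad against the nominal 0.08. The full travel also read high, about 0.225 against 0.20, so scaled by that the pause was at about 0.076 rad, a fraction of a millimetre short.
- **Tip position:** it hung about 9 mm nearer the column than the jar's centre. The nozzle circle is 145 mm in radius and the jar stands about 154 mm out.

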